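# Spin-test the engraver's turntable and brake it on its mark

### The job

Test the turntable's bearing: with the fingertips, flick the disc (its black peg takes a push well) so that it spins counter-clockwise (seen from above), take the fingers off it, and let the red mark run freely past the white index block at least twice. Then brake the spinning disc with a fingertip so that the red mark comes to rest within the width of the index block: in one stop, as stopping elsewhere after the second pass, or turning it back, spoils the test. Take the hand off and leave the disc standing there; nothing is lifted or carried, the turntable's foot stays where it stands, and the hammer, jar and wooden clamp are left alone.

Things in the scene. Friction and masses are not known exactly. Their poses are not given: they have to be found in the camera images.
- turntable: Heavy grey turntable foot, 180 mm across, 3.5 kg, standing loose on the table. Origin at the centre of its underside, on the disc's vertical axis. Its +x axis points to the white index block; it may face any way. It carries the free-running steel disc.
- disc_top (a point): Centre of the disc's flat top, 60 mm above the table. Disc 200 mm across, about 1.4 kg (+-15 %), bare save for the peg: the zones 65 to 100 mm from the axis, and up to 45 mm from it, are never swept by the peg. Flicked to 2.5 rad/s it coasts several turns, losing half its speed in about 6 to 9 s and standing still after 15 to 22 s. Pressing anywhere on the top with a few newtons stops it almost at once.
- disc (a joint): Angle of the disc about the vertical axis, rad, counter-clockwise from above positive, counted on over whole turns. Whenever it is a whole multiple of 2 pi the red mark is exactly at the middle of the index block. It starts between -5.2 and -1.4, so the mark first passes the block at 0, the second time at 2 pi (6.28), the third at 4 pi.
- mark (a point): Outer end of the red radial line (40 x 10 mm, painted flat on the disc's top), 98.5 mm from the axis.
- peg (a point): Top centre of the black upright peg on the disc (14 mm diameter, standing 24 mm above the disc's top, so from 60 to 84 mm above the table), 55 mm from the axis, diametrically opposite the red mark. It turns with the disc.
- index (a point): Top centre of the white index block fixed to the foot just outside the disc's rim, 114.5 mm from the axis. The block is 36 mm wide along the rim (18 mm, about 0.18 rad, to either side of its middle) and 18 mm radially; its top is 59 mm above the table, 1 mm below the disc's top.
- hammer: Bystander: small hammer, 200 mm long, lying on the table. Origin at its middle, underside.
- jar: Bystander: small glass jar with metal lid, 54 mm across, 65 mm high. Origin under its centre.
- clamp: Bystander: wooden ring clamp with a red end, 110 x 26 x 22 mm, lying flat. Origin under its centre.
Things that resemble listed ones, but are neither listed nor needed, are in the scene too. Of the things like the turntable, leave any that is turquoise or yellow; of the rest the smaller one is meant.

How it is judged (in metres and radians):
On the way, in this order (a step that is already met when the one before it is completed fails the run):
1. the fingers set the disc turning counter-clockwise (contact force between the fingers and disc above 0.1 N and velocity of joint disc above 0.2 rad/s and value of joint disc below 6.28 rad).
2. the disc, flicked, spins counter-clockwise untouched, faster than 0.6 rad/s, before its second pass of the index (velocity of joint disc above 0.6 rad/s and value of joint disc below 6.28 rad and contact force between each of the fingers, the arm and disc below 0.02 N), for 0.3 s.
3. the red mark has run past the index block twice and the disc still spins untouched, faster than 0.25 rad/s (value of joint disc above 6.58 rad and velocity of joint disc above 0.25 rad/s and contact force between each of the fingers, the arm and disc below 0.02 N), for 0.3 s.
4. a fingertip on the disc holds it still with the red mark within the width of the index block (contact force between the fingers and disc above 0.2 N and velocity of joint disc between -0.05 and 0.05 rad/s and y of mark in the frame of turntable between -0.018 and 0.018 m and x of mark in the frame of turntable above 0 m), for 0.1 s.
At the end, for the whole second after the job is handed in: The disc is at rest (under 0.05 rad/s) after at least two passes, the outer end of the red mark within 18 mm either side of the index block's middle, the foot within 12 mm of where it stood and level (y of mark in the frame of turntable between -0.018 and 0.018 m and x of mark in the frame of turntable above 0 m and value of joint disc above 6.58 rad and velocity of joint disc between -0.05 and 0.05 rad/s and distance of turntable from where it was at the start of the episode below 0.012 m and angle between turntable's own z axis and vertical below 0.03 rad); the robot touches nothing.
It fails at once if after the second pass the disc stops or is turned back with the red mark outside the index block's width (value of joint disc above 6.58 rad and velocity of joint disc below 0.05 rad/s and not (y of mark in the frame of turntable between -0.018 and 0.018 m and x of mark in the frame of turntable above 0 m)).
It fails at once if the turntable is lifted, tipped or shoved more than 12 mm (distance of turntable from where it was at the start of the episode above 0.012 m or angle between turntable's own z axis and vertical above 0.05 rad).
It fails at once if the hammer is moved or lifted (distance of hammer from where it was at the start of the episode above 0.01 m).
It fails at once if the jar is moved or lifted (distance of jar from where it was at the start of the episode above 0.01 m).
It fails at once if the clamp is moved or lifted (distance of clamp from where it was at the start of the episode above 0.01 m).
It also fails if it takes over 72 s, if anything falls off the work surface, if the arm or the gripper's body presses on something with over 40 N, if the wrist force passes 120 N, or if a joint passes its speed limit or range.

### The arm

A 7-joint arm with a two-finger parallel gripper is mounted at the origin on the work surface. World frame = base frame: x ahead of the robot, y to its left, z up, the work surface at z = 0. Lengths are in mm, angles in rad, forces in N, time in s.
With the tool pointing down it reaches from about 425 to 1025 mm from the base axis. Payload 9.4 kg.
Tool frame: the origin (TCP) lies between the finger pads; the fingertips stand 11 mm ahead of it and the grasp point (between the pads) lies 8 mm behind it; z points along the fingers, y is the direction in which the jaws open and shut (so a half turn about z gives the same grasp; the last joint's range is limited). The gripper opens to 93 mm and grips with 3 to 60 N. Pads are 15 mm wide; open, the fingers measure 128 mm over their backs; the gripper's body (75 mm by 188 mm) begins 65 mm behind the grasp point.
Start: joints at [-1.293, 0.599, -0.003, 1.599, 0.002, 0.943, -0.08], TCP at [251.872, 679.841, 201.018] pointing down, gripper open.
Joint ranges: [-2.57, 2.57], [-0.35, 1.97], [-1.29, 1.29], [0.11, 2.56], [-1.05, 4.19], [0.11, 1.86], [-2.63, 2.63]. Speed limits (rad/s): [2.22, 2.22, 3.01, 3.01, 3.14, 3.14, 3.14].

### API

Orientations are given as a unit quaternion [w, x, y, z].
In Python, from plant import state, snapshot, close_job, regions_of, pinpoint gives the robot as it stands.
- The arm moves only by the tool servo_tool, never from a script. Its argument "motion" is text: rows parted by semicolons, each of 7 numbers parted by spaces: the turn, a rotation vector about the tool's x, y, z scaled (see below), then the shift along the tool's x, y, z scaled (see below), then the opening, from 0 (shut) to 1 (fully open). In form: rx ry rz tx ty tz claw; .... A call has 1 to 10 rows; each row shifts and turns the commanded pose from where the row before left it, along the tool's axes as they then stand; what a row does not reach is not made up. The controller multiplies each number of a shift by 0.025 m and each number of a turn by 5 degrees. A row lasts 1/12 s, in which the tool goes at most 41.7 mm and 7.16 degrees, less where a joint would pass 70% of its speed; a pose out of reach is approached as far as the arm can. A call with a number of a shift or a turn outside -1 to 1 is refused whole. A call with a gripper value outside its range is refused whole. The fingers move at their own pace and stop on an object; the grip force is fixed at half the most. Time passes only in rows, so rows that do not move let the fingers close. It gives the time, the measured TCP pose, the force and the opening at its end, in the units of the state.
- state(): the state, without advancing time (a new reading comes with each control period).
- snapshot(name): name is "side" or "top" or "wrist"; returns a dict with "frame" (420x560x3 uint8, blue, green, red), "depth" (420x560 float32, mm along the optical axis (not along the pixel's ray), 0 where there is no reading), "K" (3x3 intrinsics, pixels), "position" and "orientation" of the camera in the world; the wrist camera has in their place "mount" (4x4, takes a point from camera to tool coordinates, whose origin is the TCP and whose axes are the flange's). Camera axes: x right, y down, z forward; pixel columns grow to the right and rows downward; lengths in mm; the calibration is good to about 2 mm. The wrist camera is an equidistant fisheye: a pixel r from the principal point sees the ray r / f radians off the axis. A picture is of the moment at which its call begins: read the wrist's pose just before it.
- close_job(): hands the job in, once; it reports no verdict.
Trained networks look in a picture, given as the dict that the camera call returned (one of the last four; its "shot" number tells which), for a name from the list of things; names that differ only in an ending like _2 or _b are one class to them, and where a whole thing is asked for, a point or a joint stands for the part that bears it (a point fixed in the world has none). Each returns a list of dicts, best first, with "score" (0 to 1); they miss things now and then, are a little off and sometimes report something else, mostly with a low value. They report only what shows in the picture. A call takes as long as a camera call. They do not tell look-alikes from the thing itself.
- regions_of(picture, label): "mask" (420x560 bool, what is visible of it) and "rect" ([left, top, right, bottom] in pixels, round what is visible of it).
- pinpoint(picture, label): "centre" ([column, row] in pixels: a listed point, or the origin of a listed thing).
The state is a dict: "time_s": time; "qpos": joint angles; "joint_vel": joint speeds; "joint_torque": joint torques, N m; "tcp_pos": TCP position; "orientation": TCP orientation; "ft_force": force on the tool from outside, world axes, zero at the start; "torque": the same for the moment, N m; "gripper_width": finger opening in mm.
Only numpy, scipy, OpenCV 4.12 (cv2) and the standard library are available. Lean on these libraries where they do the work, as an engineer would, in place of code of your own. Each camera call takes 0.05 s, during which the arm holds its last target.

## Working session

There is one attempt and no reset: what is moved stays moved. The work goes in short steps, Python scripts to look and compute and a tool call to move; the robot and the scene stay as the last step left them, time stands still between calls to the robot, and variables do not carry over. Pictures are saved under pics/ and viewed, and the job is handed in when it is done.

Besides the shell and the picture viewer there is one more tool, called after "Emit:" in YAML: its name, and indented under it one key for each argument. servo_tool: Moves the arm, as the interface text tells. Shifts and turns lie within -1 to 1; 1 stands for 0.025 m of shift or 5 degrees of turn. Its arguments: {"type":"object","properties":{"motion":{"type":"string"}},"required":["motion"]}

```bash
mkdir -p pics; ls; cat > h.py <<'E'
import numpy as np, cv2
from plant import state, snapshot, close_job, regions_of, pinpoint
from scipy.spatial.transform import Rotation as R
def rot(q): return R.from_quat([q[1],q[2],q[3],q[0]]).as_matrix()
def ray_plane(s,px,z):
    K=s['K'];d=np.array([(px[0]-K[0,2])/K[0,0],(px[1]-K[1,2])/K[1,1],1.])
    d=rot(s['orientation'])@d;p=np.array(s['position'],float)
    return p+d*(z-p[2])/d[2]
def proj(s,P):
    c=rot(s['orientation']).T@(np.array(P,float)-np.array(s['position']));K=s['K']
    return [K[0,0]*c[0]/c[2]+K[0,2],K[1,1]*c[1]/c[2]+K[1,2]]
E
python3 - <<'E'
from h import *
st=state();print(st)
for n in ['top','side']:
    s=snapshot(n);cv2.imwrite(f'pics/{n}0.png',s['frame']);print(n,s['position'],s['orientation'],s['K'].tolist() if hasattr(s['K'],'tolist') else s['K'])
    for l in ['turntable','disc_top','mark','peg','index']:
        r=pinpoint(s,l);print(l,[(np.round(x['centre'],1).tolist(),round(x['score'],2)) for x in r])
print(state()['time_s'])
E
```

```text
pics
{'time_s': 0.0, 'qpos': array([-1.29266499,  0.60009868, -0.0025546 ,  1.60012774,  0.00178235,
        0.94291654, -0.07978273]), 'joint_vel': array([ 9.99156780e-04, -5.56454585e-04, -1.85614610e-03, -8.50239298e-04,
        6.17095922e-05, -1.20203904e-03, -1.67644814e-03]), 'joint_torque': array([-4.90577568e-04, -7.65057206e+01,  1.49757888e+00, -2.52325594e+01,
       -5.23270690e-02,  1.72272295e-02,  1.93757937e-04]), 'tcp_pos': array([251.71521609, 679.34343061, 200.1796964 ]), 'orientation': array([-7.63436983e-05,  1.76449544e-01,  9.84309382e-01, -7.70239834e-04]), 'ft_force': array([-0.15243305,  0.71083833,  0.33096839]), 'torque': array([ 0.01338855, -0.0239332 , -0.01174394]), 'gripper_width': 92.91288940222739}
top [ 3.41121318e+02 -8.43204769e-01  1.19910142e+03] [-0.05343089  0.70743131 -0.70262762  0.0547769 ] [[424.3664922386232, 0.0, 280.68545368135483], [0.0, 424.3664922386232, 217.13599126025048], [0.0, 0.0, 1.0]]
turntable [([407.0, 331.2], 0.9), ([162.6, 134.6], 0.7), ([245.7, 226.2], 0.69), ([259.9, 122.1], 0.66), ([244.5, 221.1], 0.6)]
disc_top [([238
[... 422 characters left out ...]
4618  984.14913879] [-0.3434863   0.93762022 -0.05140409  0.01559199] [[457.37121321350537, 0.0, 284.17587227960354], [0.0, 457.37121321350537, 210.6702570610964], [0.0, 0.0, 1.0]]
turntable [([388.6, 201.8], 0.85), ([173.7, 368.3], 0.79), ([360.6, 139.2], 0.71), ([284.7, 202.3], 0.67)]
disc_top [([165.7, 349.8], 0.88), ([364.7, 124.8], 0.81), ([285.8, 182.7], 0.72), ([394.1, 185.2], 0.72)]
mark [([382.8, 212.8], 0.9), ([97.7, 354.7], 0.81), ([261.7, 172.5], 0.66), ([380.4, 111.1], 0.63)]
peg [([399.3, 164.3], 0.84), ([348.7, 126.4], 0.72), ([200.2, 342.4], 0.64), ([297.9, 193.0], 0.6)]
index [([304.5, 218.4], 0.94), ([381.4, 221.3], 0.77), ([386.4, 109.1], 0.73), ([284.6, 186.8], 0.32)]
0.6
```

View pics/top0.png

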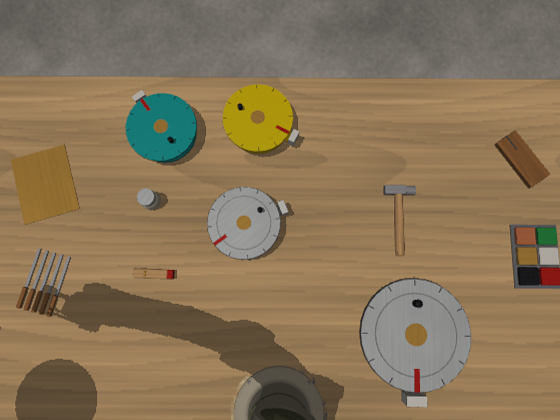

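View pics/side0.png

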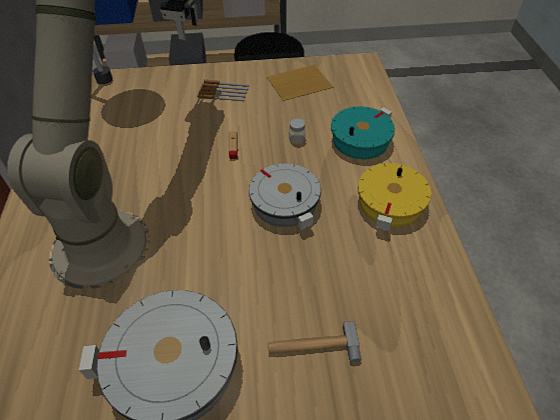

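```bash
cat > m.py <<'E'
from h import *
s=snapshot('top');im=s['frame']
cv2.imwrite('pics/crop1.png',cv2.resize(im[170:280,185:310],None,fx=6,fy=5.4,interpolation=cv2.INTER_CUBIC))
cen=[r['centre'] for r in pinpoint(s,'disc_top')]
P=lambda l,z:[ray_plane(s,r['centre'],z)[:2] for r in pinpoint(s,l)]
for l,z in [('disc_top',60),('mark',60),('peg',84),('index',59),('jar',65),('clamp',0),('hammer',0)]:
    print(l,[p.round(1).tolist() for p in P(l,z)])
m=regions_of(s,'turntable')
for r in m: print(r['rect'],r['score'])
# colour-based
hsv=cv2.cvtColor(im,cv2.COLOR_BGR2HSV)
sub=np.zeros(im.shape[:2],bool);sub[175:270,195:300]=1
red=sub&((hsv[...,0]<8)|(hsv[...,0]>172))&(hsv[...,1]>150)
ys,xs=np.nonzero(red);print('red',len(xs),ray_plane(s,[xs.mean(),ys.mean()],60))
blk=sub&(hsv[...,2]<40);ys,xs=np.nonzero(blk);print('blk',len(xs),ray_plane(s,[xs.mean(),ys.mean()],75),xs.mean(),ys.mean())
org=sub&(hsv[...,0]>8)&(hsv[...,0]<25)&(hsv[...,1]>100);org[:,:230]=0;org[:,258:]=0;org[:208]=0;org[238:]=0
ys,xs=np.nonzero(org);print('org',len(xs),ray_plane(s,[xs.mean(),ys.mean()],60),xs.mean(),ys.mean())
w=sub&(hsv[...,2]>200)&(hsv[...,1]<60);ys,xs=np.nonzero(w);k=xs>275;print('white',k.sum(),ray_plane(s,[xs[k].mean(),ys[k].mean()],59))
d=s['depth'];print(d[223,225],d[223,244])
E
python3 m.py
```

```text
disc_top [[780.9, 331.4], [806.3, 52.7], [502.4, 103.1], [210.4, -360.9]]
mark [[441.0, 181.2], [762.4, -16.6], [848.4, 394.5], [72.4, -360.4]]
peg [[531.1, 54.4], [292.4, -366.7], [824.0, 113.5]]
index [[546.5, -5.8], [752.6, -30.6], [868.6, 409.3], [43.3, -350.3]]
jar [[562.6, 350.6]]
clamp [[365.5, 346.4]]
hammer [[524.7, -337.7]]
[359.2, 281.9, 471.7, 410.3] 0.97
[124.8, 91.9, 196.3, 165.7] 0.77
[205.7, 189.3, 289.7, 257.6] 0.61
red 41 [454.3998661  162.09461903  60.        ]
blk 16 [535.72494722  54.33361275  75.        ] 259.625 209.25
org 157 [502.36818463  98.513958    60.        ] 243.40764331210192 222.21019108280254
white 0 [nan nan nan]
1147.078 1148.9388m.py:18: RuntimeWarning: Mean of empty slice.
  w=sub&(hsv[...,2]>200)&(hsv[...,1]<60);ys,xs=np.nonzero(w);k=xs>275;print('white',k.sum(),ray_plane(s,[xs[k].mean(),ys[k].mean()],59))
  ret = ret.dtype.type(ret / rcount)
```

```bash
python3 - <<'E'
from h import *
s=snapshot('side')
for l,z in [('disc_top',60),('mark',60),('peg',84),('index',59),('jar',65),('clamp',0),('hammer',0)]:
    print(l,[ray_plane(s,r['centre'],z)[:2].round(1).tolist() for r in pinpoint(s,l)])
print(state()['time_s'])
E
```

```text
disc_top [[200.7, -339.0], [801.1, 71.1], [777.6, 350.3], [506.6, 103.7]]
mark [[763.1, -3.6], [854.3, 396.8], [60.6, -333.6], [443.3, 169.1]]
peg [[533.7, 48.0], [830.6, 129.1], [715.9, 315.0]]
index [[865.6, 400.4], [743.3, -38.1], [39.8, -336.3], [547.3, -7.5]]
jar [[561.9, 289.8]]
clamp [[357.9, 343.2]]
hammer [[518.9, -336.4]]
1.5
```

View pics/crop1.png

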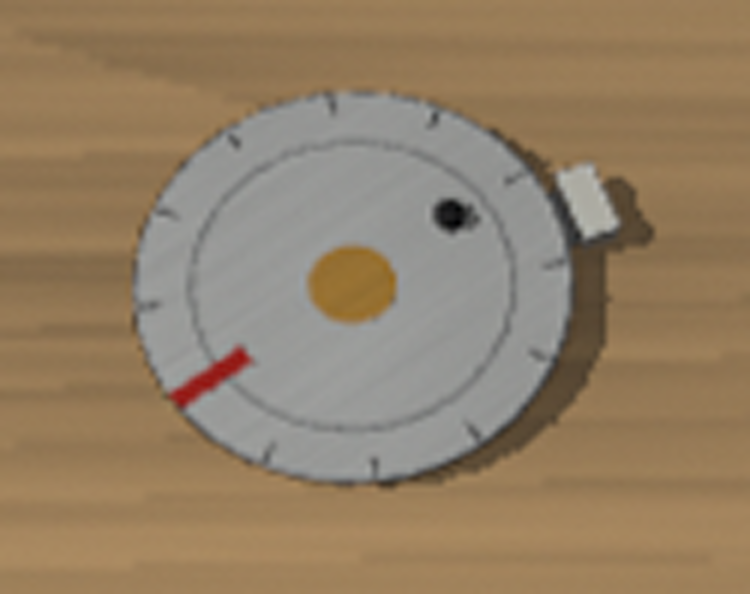

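Emit:
servo_tool:
  motion: "0 0 1 0 0 0 0;0 0 1 0 0 0 0;0 0 1 0 0 0 0;0 0 1 0 0 0 0;0 0 1 0 0 0 0;0 0 1 0 0 0 0;0 0 1 0 0 0 0;0 0 1 0 0 0 0;0 0 1 0 0 0 0;0 0 1 0 0 0 0"

```text
time_s: 2.33
tcp_pos: [251.8, 679.9, 201.0]
orientation: [-0.0, 0.578, 0.816, 0.0]
ft_force: [0.5, -0.3, 0.4]
gripper_width: 30.9
```

Emit:
servo_tool:
  motion: "0 0 1 0 0 0 0;0 0 1 0 0 0 0;0 0 1 0 0 0 0;0 0 1 0 0 0 0;0 0 1 0 0 0 0;0 0 1 0 0 0 0;0 0 1 0 0 0 0;0 0 1 0 0 0 0;0 0 1 0 0 0 0;0 0 1 0 0 0 0"

```text
time_s: 3.17
tcp_pos: [251.7, 679.9, 201.0]
orientation: [-0.0, 0.868, 0.496, -0.0]
ft_force: [0.6, -0.2, -0.7]
gripper_width: 0.2
```

```bash
cat > t.py <<'E'
from h import *
import sys
st=state();M=rot(st['orientation']);p=st['tcp_pos']
print(st['time_s'],p.round(1),st['qpos'].round(2),M.round(3).tolist(),st['ft_force'].round(2),st['gripper_width'])
c=np.array([502,98.5])
u,w=M[:2,0]/np.linalg.norm(M[:2,0]),M[:2,1]/np.linalg.norm(M[:2,1])
print('angx',np.degrees(np.arctan2(u[1],u[0])),'u,w',((p[:2]-c)@u).round(1),((p[:2]-c)@w).round(1))
E
python3 t.py
```

```text
3.1667 [251.7 679.9 201. ] [-1.58  0.64  0.49  1.62 -0.35  0.97 -1.51] [[0.508, 0.861, -0.0], [0.861, -0.508, 0.0], [0.0, -0.0, -1.0]] [ 0.63 -0.24 -0.74] 0.1596264392520607
angx 59.43891315221348 u,w 373.4 -511.1
```

Emit:
servo_tool:
  motion: "0 0 0 -0.7 0.95 0 0;0 0 0 -0.7 0.95 0 0;0 0 0 -0.7 0.95 0 0;0 0 0 -0.7 0.95 0 0;0 0 0 -0.7 0.95 0 0;0 0 0 -0.7 0.95 0 0;0 0 0 -0.7 0.95 0 0;0 0 0 -0.7 0.95 0 0;0 0 0 -0.7 0.95 0 0;0 0 0 -0.7 0.95 0 0"

```text
time_s: 4.0
tcp_pos: [368.9, 407.7, 201.2]
orientation: [-0.0, 0.867, 0.498, 0.0]
ft_force: [0.6, -0.1, 0.2]
gripper_width: 0.3
```

Emit:
servo_tool:
  motion: "0 0 0 -0.7 0.95 0 0;0 0 0 -0.7 0.95 0 0;0 0 0 -0.7 0.95 0 0;0 0 0 -0.7 0.95 0 0;0 0 0 -0.7 0.95 0 0;0 0 0 -0.7 0.95 0 0;0 0 0 -0.7 0.95 0 0;0 0 0 -0.7 0.95 0 0;0 0 0 -0.7 0.95 0 0;0 0 0 -0.7 0.95 0 0"

```text
time_s: 4.83
tcp_pos: [485.6, 136.7, 201.3]
orientation: [-0.0, 0.867, 0.498, 0.0]
ft_force: [-0.1, 0.1, 0.0]
gripper_width: 0.3
```

```bash
python3 t.py
```

```text
4.8333 [485.6 136.7 201.3] [-0.77  0.37  0.52  2.12 -0.28  0.72 -0.6 ] [[0.505, 0.863, 0.001], [0.863, -0.505, 0.0], [0.001, 0.0, -1.0]] [-0.14  0.06  0.01] 0.34921631715255946
angx 59.68994707849268 u,w 24.7 -33.4
```

Emit:
servo_tool:
  motion: "0 0 0 0.8 0.45 0.5 0;0 0 0 0.8 0.45 0.7 0;0 0 0 0.72 0.45 0.8 0;0 0 0 0 0 1 0;0 0 0 0 0 1 0;0 0 0 0 0 0.7 0;0 0 0 0 0 0.3 0;0 0 0 0 0 0 0;0 0 0 0 0 0 0"

```text
time_s: 5.58
tcp_pos: [543.8, 170.8, 76.4]
orientation: [0.0, 0.868, 0.497, 0.0]
ft_force: [0.2, 0.6, 0.7]
gripper_width: 0.5
```

```bash
python3 t.py; python3 - <<'E'
from h import *
s=snapshot('side');cv2.imwrite('pics/side1.png',cv2.resize(s['frame'][60:270,180:460],None,fx=2.8,fy=2.8))
E
```

```text
5.5833 [543.8 170.8  76.4] [-0.65  0.62  0.37  2.08 -0.44  0.52 -0.49] [[0.505, 0.863, 0.0], [0.863, -0.505, -0.0], [0.0, 0.0, -1.0]] [0.25 0.61 0.7 ] 0.5428056293793853
angx 59.65587743373302 u,w 83.5 -0.4
```

View pics/side1.png

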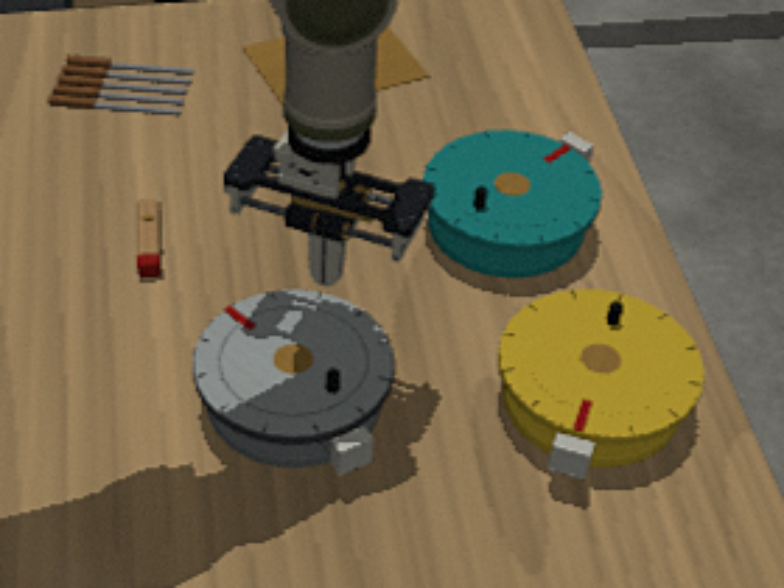

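Emit:
servo_tool:
  motion: "0 0 0 0 0 0.16 0;0 0 0 0 0 0 0;0 0 0 0 0 0 0"

```text
time_s: 5.88
tcp_pos: [543.8, 171.2, 72.7]
orientation: [-0.0, 0.867, 0.498, 0.001]
ft_force: [-0.3, -1.4, 0.1]
gripper_width: 0.8
```

Emit:
servo_tool:
  motion: "0 0 0 0 0 0.06 0;0 0 0 0 0 0 0;0 0 0 0 0 0 0"

```text
time_s: 6.13
tcp_pos: [543.6, 171.0, 70.6]
orientation: [0.0, 0.867, 0.498, 0.0]
ft_force: [0.1, -0.3, 0.1]
gripper_width: 0.4
```

Emit:
servo_tool:
  motion: "0 0 0 0 0 0.06 0;0 0 0 0 0 0 0;0 0 0 0 0 0 0"

```text
time_s: 6.38
tcp_pos: [543.5, 170.9, 68.9]
orientation: [-0.0, 0.867, 0.498, -0.0]
ft_force: [-1.5, 0.1, 0.1]
gripper_width: 0.4
```

Emit:
servo_tool:
  motion: "0 0 0 0 0 0.06 0;0 0 0 0 0 0 0;0 0 0 0 0 0 0"

```text
time_s: 6.63
tcp_pos: [543.5, 170.9, 67.4]
orientation: [-0.0, 0.867, 0.498, -0.0]
ft_force: [0.0, 0.1, 0.3]
gripper_width: 0.5
```

```bash
python3 t.py; python3 - <<'E'
from h import *
s=snapshot('side');cv2.imwrite('pics/side2.png',cv2.resize(s['frame'][120:240,230:370],None,fx=5,fy=5))
print(state()['ft_force'],state()['torque'])
E
```

```text
6.6333 [543.5 170.9  67.4] [-0.65  0.63  0.36  2.08 -0.44  0.5  -0.48] [[0.505, 0.863, -0.0], [0.863, -0.505, -0.0], [-0.0, -0.0, -1.0]] [0.03 0.07 0.29] 0.4675022347800103
angx 59.66996142112102 u,w 83.4 -0.7
[-0.07675923  0.45977778 -0.29891743] [-0.05606311  0.05849867  0.01629997]
```

View pics/side2.png

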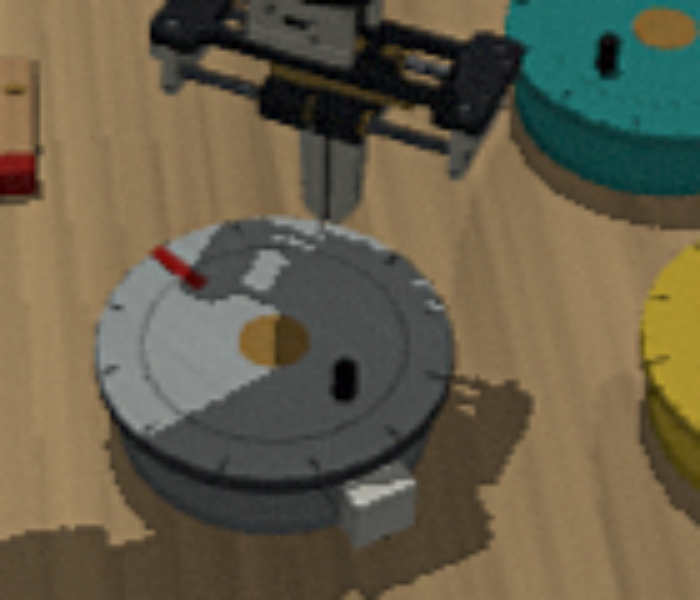

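```bash
python3 - <<'E'
from h import *
s=snapshot('side');st=state()
print('c',proj(s,[502,98.5,60]),ray_plane(s,[285,188],60))
print('tip',proj(s,st['tcp_pos']-[0,0,11]),ray_plane(s,[296,164.2],60),ray_plane(s,[296,164.2],57))
for a in range(0,360,45):
    print(a,np.round(proj(s,[502+100*np.cos(np.radians(a)),98.5+100*np.sin(np.radians(a)),60]),1))
d=s['depth'];print(d[150:172:2,296])
E
```

```text
c [np.float64(284.3390097605048), np.float64(188.416608283989)] [503.98278658  99.85674782  60.        ]
tip [np.float64(296.0275974227267), np.float64(169.71191877852942)] [545.81331883 189.87724452  60.        ] [546.23859226 192.95778104  57.        ]
0 [320.2 185.4]
45 [306.2 168.5]
90 [280.6 163.3]
135 [257.  172.4]
180 [248.1 191.4]
225 [260.7 210. ]
270 [288.4 216.2]
315 [313.5 205.5]
[1244.4552 1251.7915 1251.7139 1258.3215 1265.4537 1273.1553 1279.6267
 1284.0283 1317.1725 1313.3606 1308.9869]
```

```bash
python3 - <<'E'
from h import *
s=snapshot('side');d=s['depth'];K=s['K'];M=rot(s['orientation'])
def w3(c,r):
    z=d[r,c];return (np.array(s['position'])+M@(np.array([(c-K[0,2])/K[0,0],(r-K[1,2])/K[1,1],1])*z)).round(1)
for r in range(146,192,2): print(r,w3(296,r),w3(292,r),w3(300,r))
print(state()['tcp_pos'],state()['time_s'])
E
```

```text
146 [537.4 135.2 179.2] [531.  168.7 150.2] [546.6 126.  186.5]
148 [541.3 163.  146.9] [531.5 171.9 140.1] [547.2 129.2 176.6]
150 [541.6 164.5 138.3] [531.1 168.4 135.9] [551.4 156.5 144.5]
152 [541.6 163.7 131.8] [531.3 170.  127. ] [551.5 156.5 137.3]
154 [541.5 162.6 125.4] [531.5 170.7 119. ] [552.  158.4 128.1]
156 [541.4 160.7 119.7] [531.2 167.8 114.1] [552.  157.3 121.7]
158 [541.5 161.3 111.6] [530.9 165.  109.2] [552.  156.4 115. ]
160 [541.9 163.1 102.3] [531.2 167.7  99.1] [552.3 157.7 106.2]
162 [542.2 164.3  93.5] [542.8 259.5   3. ] [552.6 158.1  98.2]
164 [542.  162.3  87.6] [534.1 189.3  62.6] [566.2 247.5   3.3]
166 [544.5 180.   62.5] [533.1 180.9  62.8] [555.9 177.9  63.2]
168 [543.7 172.8  61.6] [532.5 175.7  59.9] [555.  170.8  62.2]
170 [542.7 165.4  60.9] [531.2 165.3  62.3] [554.1 164.3  60.7]
172 [541.3 154.3  64. ] [530.5 158.9  60.7] [552.7 153.5  63.6]
174 [540.5 147.6  62.7] [529.  147.2  64.5] [551.7 145.9  63.2]
176 [539.8 142.1  60.4] [528.3 140.6  63.2] [551.  140.   61.2]
178 [538.3 129.9  64.9] [527.3 132.5  63.5] [549.9 131.9  61.5]
180 [538.1 128.   58.8] [526.4 125.1  63.2] [548.3 120.3  65.5]
182 [536.6 116.2  63.2] [525.8 119.5  61. ] [547.4 113.3  64.9]
184 [535.5 107.9  63.9] [524.5 109.   64.1] [547.2 110.8  59.5]
186 [534.5  99.9  64.3] [523.8 103.3  62.1] [546.2 103.1  59.6]
188 [533.8  94.   62.6] [523.   95.9  61.9] [545.1  95.   60.2]
190 [532.8  85.6  63.6] [522.   87.7  62.7] [543.7  84.6  63.4]
[543.56068057 170.89277     67.51468605] 6.7833
```

Emit:
servo_tool:
  motion: "0 0 0 0 0 0.3 0;0 0 0 0 0 0.3 0;0 0 0 0 0 0 0;0 0 0 0 0 0 0"

```text
time_s: 7.12
tcp_pos: [543.1, 170.7, 51.8]
orientation: [-0.0, 0.867, 0.497, -0.001]
ft_force: [-0.2, -0.7, -0.3]
gripper_width: 0.7
```

```bash
python3 t.py; python3 - <<'E'
from h import *
s=snapshot('side');cv2.imwrite('pics/side3.png',cv2.resize(s['frame'][110:230,230:370],None,fx=5,fy=5))
d=s['depth'];K=s['K'];M=rot(s['orientation'])
def w3(c,r):
    z=d[r,c];return (np.array(s['position'])+M@(np.array([(c-K[0,2])/K[0,0],(r-K[1,2])/K[1,1],1])*z)).round(1)
for r in range(158,176,2): print(r,w3(296,r),w3(292,r),w3(300,r))
st=state();f=snapshot('wrist')
cv2.imwrite('pics/wrist3.png',f['frame']);print(f['mount'],st['ft_force'])
E
```

```text
7.1167 [543.1 170.7  51.8] [-0.63  0.65  0.34  2.09 -0.46  0.47 -0.47] [[0.505, 0.863, -0.001], [0.863, -0.505, -0.001], [-0.001, -0.001, -1.0]] [-0.21 -0.65 -0.29] 0.7463465207754784
angx 59.66753727565025 u,w 83.1 -1.0
158 [541.4 160.2 112.6] [530.9 165.1 109.1] [552.2 157.7 113.8]
160 [541.9 162.8 102.5] [531.4 169.3  97.6] [551.6 152.8 110.9]
162 [541.8 161.7  96. ] [531.5 169.   90.2] [552.  154.4 101.8]
164 [541.1 155.7  94.1] [531.  164.6  86.6] [552.3 155.5  93. ]
166 [541.7 159.3  82.8] [531.6 169.4  74.2] [553.  158.7  82.2]
168 [541.6 158.1  76.1] [532.  172.2  63.4] [555.2 172.3  60.7]
170 [542.9 166.2  60.1] [531.6 168.2  59.4] [553.9 162.7  62.3]
172 [542.  159.1  59.1] [530.1 155.7  63.9] [552.7 153.6  63.4]
174 [540.7 148.7  61.6] [529.5 150.6  61. ] [551.9 147.2  61.9]
[[-2.07728972e-04 -9.69359893e-01 -2.45644774e-01  6.71270369e+01]
 [ 9.99999925e-01 -1.21243660e-04 -3.67197777e-04 -4.88420764e-01]
 [ 3.26163926e-04 -2.45644832e-01  9.69359845e-01 -1.84240153e+02]
 [ 0.00000000e+00  0.00000000e+00  0.00000000e+00  1.00000000e+00]] [ 0.1152474  -0.15176253 -0.64294409]
```

View pics/side3.png

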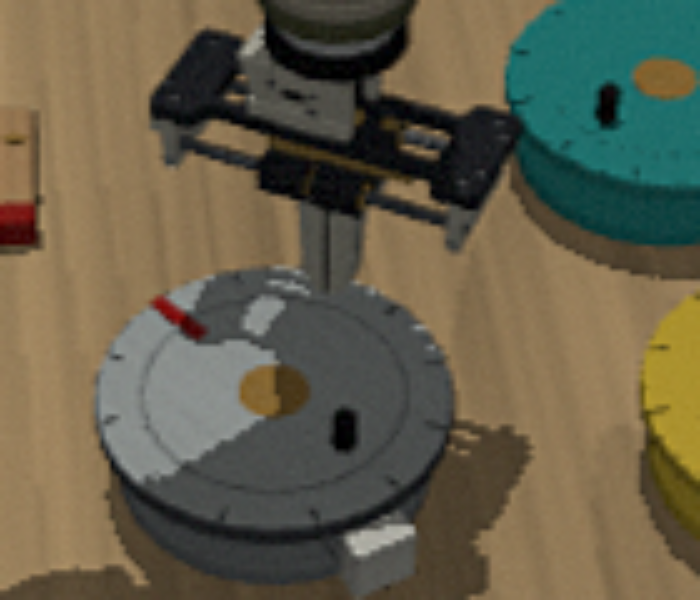

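View pics/wrist3.png

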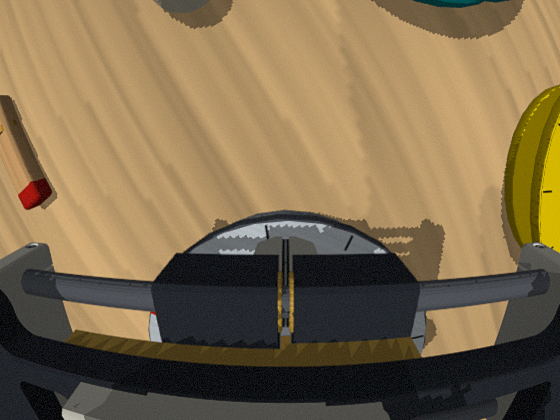

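Emit:
servo_tool:
  motion: "0 0 0 0 0 0.25 0;0 0 0 0 0 0 0;0 0 0 0 0 0 0"

```text
time_s: 7.47
tcp_pos: [543.4, 170.9, 46.0]
orientation: [-0.0, 0.867, 0.498, -0.0]
ft_force: [0.3, 0.0, 0.1]
gripper_width: 0.4
```

Emit:
servo_tool:
  motion: "0 0 0 0 0 0.06 0;0 0 0 0 0 0 0;0 0 0 0 0 0 0"

```text
time_s: 7.72
tcp_pos: [543.6, 170.9, 44.8]
orientation: [0.0, 0.867, 0.498, 0.0]
ft_force: [0.7, 1.0, 0.1]
gripper_width: 0.4
```

Emit:
servo_tool:
  motion: "0 0 0 0 0 0.06 0;0 0 0 0 0 0 0;0 0 0 0 0 0 0"

```text
time_s: 7.97
tcp_pos: [543.5, 170.9, 43.2]
orientation: [0.0, 0.867, 0.498, -0.0]
ft_force: [0.7, 0.7, -0.4]
gripper_width: 0.3
```

Emit:
servo_tool:
  motion: "0 0 0 0 0 0.06 0;0 0 0 0 0 0 0;0 0 0 0 0 0 0"

```text
time_s: 8.22
tcp_pos: [544.4, 170.6, 42.7]
orientation: [0.0, 0.868, 0.497, 0.001]
ft_force: [-1.1, -0.2, 10.8]
gripper_width: 0.5
```

Emit:
servo_tool:
  motion: "0 0 0 0 0 0.06 0;0 0 0 0 0 0 0;0 0 0 0 0 0 0"

```text
time_s: 8.47
tcp_pos: [545.3, 170.1, 42.6]
orientation: [0.0, 0.868, 0.497, 0.002]
ft_force: [-4.0, -3.4, 27.8]
gripper_width: 0.7
```

```bash
python3 t.py; python3 - <<'E'
from h import *
s=snapshot('side');cv2.imwrite('pics/side4.png',cv2.resize(s['frame'][110:230,230:370],None,fx=5,fy=5))
d=s['depth'];K=s['K'];M=rot(s['orientation'])
def w3(c,r):
    z=d[r,c];return (np.array(s['position'])+M@(np.array([(c-K[0,2])/K[0,0],(r-K[1,2])/K[1,1],1])*z)).round(1)
for r in range(162,178,1): print(r,w3(296,r),w3(298,r))
E
```

```text
8.4667 [545.3 170.1  42.6] [-0.62  0.67  0.32  2.09 -0.47  0.45 -0.46] [[0.506, 0.862, 0.004], [0.862, -0.506, 0.001], [0.003, 0.003, -1.0]] [-3.96 -3.42 27.76] 0.6628189252903235
angx 59.57530910625196 u,w 83.7 1.0
162 [542.2 164.3  93.4] [547.5 161.9  95.2]
163 [542.1 163.3  90.6] [547.3 160.1  93. ]
164 [542.4 165.2  84.8] [547.4 160.6  88.6]
165 [542.3 164.1  82. ] [547.5 160.4  85. ]
166 [542.3 163.8  78.4] [547.1 157.5  83.9]
167 [542.8 167.3  71. ] [547.6 160.3  77.2]
168 [542.3 163.1  71.2] [547.1 156.2  77.4]
169 [542.4 163.5  66.7] [547.8 161.   68.6]
170 [542.5 163.8  62.5] [547.5 158.2  67.4]
171 [541.7 157.5  64.8] [547.8 160.2  61.4]
172 [541.8 157.9  60.4] [547.6 157.9  59.7]
173 [540.6 148.9  65.4] [546.9 152.5  61.1]
174 [540.6 148.5  61.8] [545.9 145.6  64.2]
175 [540.1 143.9  62.5] [545.4 141.2  64.6]
176 [539.4 139.1  63.4] [545.1 139.2  62.7]
177 [539.1 136.1  62.5] [544.5 134.   64. ]
```

View pics/side4.png

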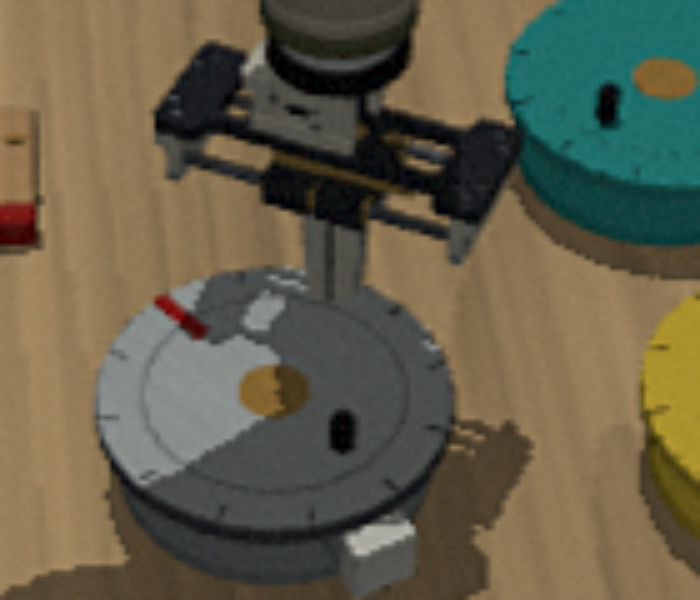

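Emit:
servo_tool:
  motion: "0 0 0 0 0 -0.7 0;0 0 0 0 0 -1 0;0 0 0 -0.9 0.4 0 0;0 0 0 -1 0.4 0 0;0 0 0 -1 0.4 0 0;0 0 0 -1 0.4 0 0;0 0 0 -1 0.5 0 0;0 0 0 -0.1 0 0 0;0 0 0 0 0 0 0"

```text
time_s: 9.27
tcp_pos: [525.5, 34.6, 83.0]
orientation: [0.0, 0.868, 0.496, -0.0]
ft_force: [1.2, -0.4, -0.2]
gripper_width: 0.9
```

```bash
python3 t.py; python3 - <<'E'
from h import *
s=snapshot('side');cv2.imwrite('pics/side5.png',cv2.resize(s['frame'][110:230,230:370],None,fx=5,fy=5))
E
```

```text
9.2667 [525.5  34.6  83. ] [-0.41  0.56  0.34  2.17 -0.41  0.47 -0.28] [[0.508, 0.861, 0.0], [0.861, -0.508, -0.0], [-0.0, 0.0, -1.0]] [ 1.24 -0.4  -0.24] 0.8571931112107964
angx 59.46606690604996 u,w -43.1 52.7
```

View pics/side5.png

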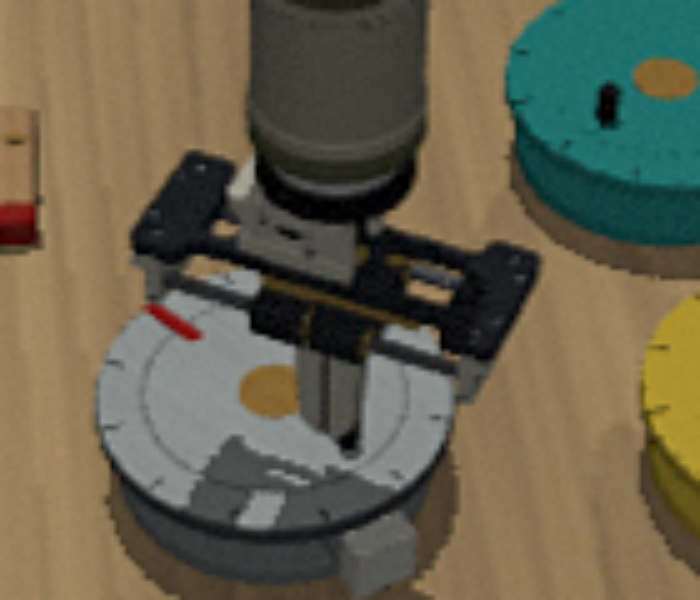

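Emit:
servo_tool:
  motion: "0 0 0 0 0 0.7 0;0 0 0 0 0 0.6 0;0 0 0 0 0 0 0"

```text
time_s: 9.57
tcp_pos: [524.9, 38.3, 48.3]
orientation: [-0.001, 0.867, 0.499, -0.001]
ft_force: [-0.5, 0.2, 0.1]
gripper_width: 0.8
```

```bash
python3 t.py; python3 - <<'E'
from h import *
s=snapshot('side');cv2.imwrite('pics/side6.png',cv2.resize(s['frame'][110:230,230:370],None,fx=5,fy=5))
E
```

```text
9.5667 [524.9  38.3  48.3] [-0.37  0.62  0.28  2.19 -0.44  0.39 -0.25] [[0.503, 0.864, -0.003], [0.864, -0.503, 0.0], [-0.001, -0.002, -1.0]] [-0.46  0.24  0.15] 0.75996421780336
angx 59.8110887317131 u,w -40.5 50.1
```

View pics/side6.png

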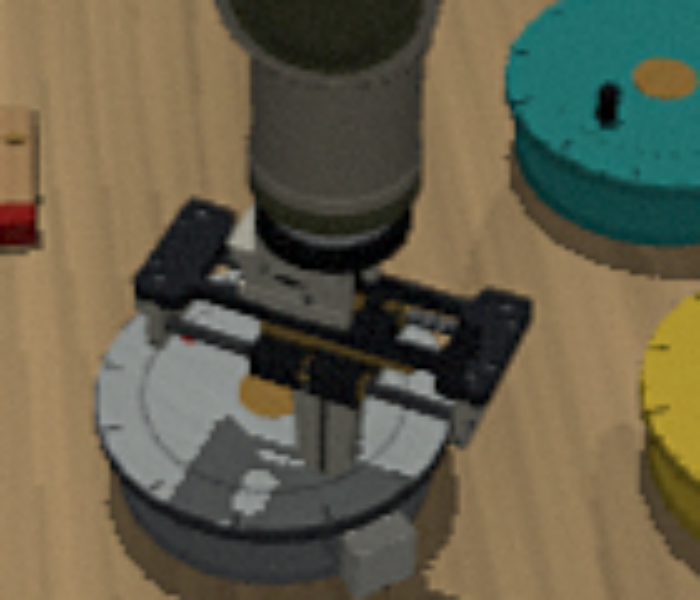

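Emit:
servo_tool:
  motion: "0 0 0 0.1 0 0 0;0 0 0 0.18 0 0 0;0 0 0 0.25 0 0 0;0 0 0 0.3 0 0 0;0 0 0 0.35 0 0 0;0 0 0 0.4 0 0 0;0 0 0 0.45 0 0 0;0 0 0 -0.2 0 0 0;0 0 0 -0.3 0 -0.8 0;0 0 0 0 0 -0.8 0"

```text
time_s: 10.45
tcp_pos: [543.6, 68.3, 89.8]
orientation: [-0.0, 0.868, 0.497, -0.002]
ft_force: [-0.1, -0.4, 0.0]
gripper_width: 0.3
```

```bash
cat > ang.py <<'E'
from h import *
C=np.array([502,98.5]); TI=np.arctan2(-7-98.5,546.8-502)
def ang(n=3,name=None,cam='side'):
    out=[]
    for i in range(n):
        t=state()['time_s'];s=snapshot(cam);im=s['frame'];hsv=cv2.cvtColor(im,cv2.COLOR_BGR2HSV)
        red=((hsv[...,0]<8)|(hsv[...,0]>172))&(hsv[...,1]>140)&(hsv[...,2]>40)
        ys,xs=np.nonzero(red)
        P=np.array([ray_plane(s,[x,y],60)[:2] for x,y in zip(xs,ys)]) if len(xs) else np.zeros((0,2))
        r=np.linalg.norm(P-C,axis=1);k=(r>50)&(r<106);Q=P[k]-C
        if k.sum()<5: out.append((t,None,k.sum()));continue
        m=Q.mean(0);a=np.arctan2(m[1],m[0])-TI
        a=(a+np.pi)%(2*np.pi)-np.pi
        out.append((round(t,3),round(a,3),int(k.sum()),round(float(np.linalg.norm(m)),1)))
    if name: cv2.imwrite(name,cv2.resize(im[110:230,230:370],None,fx=5,fy=5))
    return out
if __name__=='__main__':
    import sys
    for o in ang(int(sys.argv[1]),sys.argv[2] if len(sys.argv)>2 else None): print(o)
    print(state()['tcp_pos'].round(1),state()['ft_force'].round(1))
E
python3 ang.py 3 pics/s7.png; python3 t.py
```

```text
(10.45, np.float64(-1.263), 34, 78.0)
(10.5, np.float64(-1.111), 33, 76.7)
(10.55, np.float64(-0.962), 36, 76.9)
[545.9  69.5  91.3] [ 0.1  0.9 -0.6]
10.6 [545.9  69.5  91.3] [-0.48  0.57  0.37  2.12 -0.41  0.52 -0.34] [[0.505, 0.863, 0.003], [0.863, -0.505, 0.0], [0.002, 0.002, -1.0]] [ 0.15  0.87 -0.63] 0.6769650284584859
angx 59.671980487480496 u,w -2.9 52.5
```

View pics/s7.png

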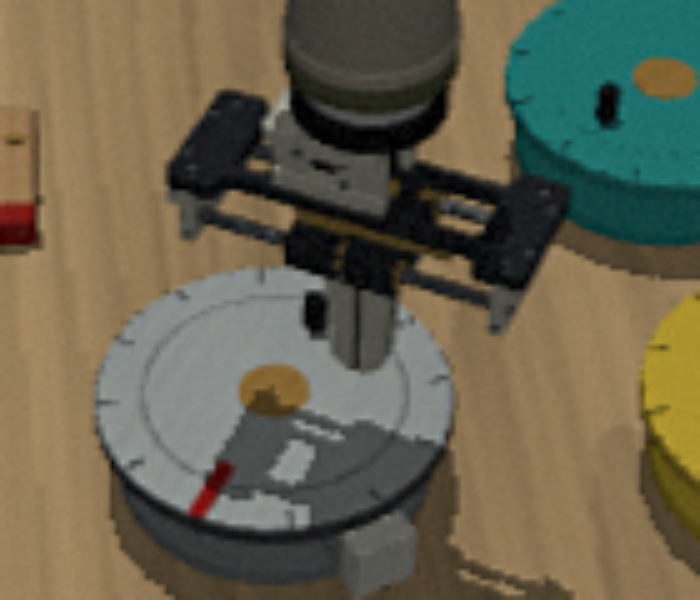

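Emit:
servo_tool:
  motion: "0 0 0 0.86 -0.52 0 0;0 0 0 0.86 -0.52 0 0;0 0 0 0.86 -0.52 0 0;0 0 0 0.86 -0.52 0 0;0 0 0 0 0 0.6 0;0 0 0 0 0 0.6 0;0 0 0 0 0 0.3 0;0 0 0 0 0 0 0;0 0 0 0 0 0 0"

```text
time_s: 11.35
tcp_pos: [543.3, 169.3, 52.2]
orientation: [0.0, 0.868, 0.497, -0.001]
ft_force: [0.3, -0.8, 0.0]
gripper_width: 0.5
```

```bash
python3 ang.py 3 pics/s8.png; python3 t.py
```

```text
(11.35, np.float64(1.405), 33, 80.5)
(11.4, np.float64(1.543), 29, 79.6)
(11.45, np.float64(1.681), 28, 80.0)
[544.1 169.6  53.3] [0.3 0.2 0.9]
11.5 [544.1 169.6  53.3] [-0.63  0.65  0.34  2.09 -0.46  0.47 -0.47] [[0.506, 0.863, 0.001], [0.863, -0.506, 0.0], [0.001, 0.001, -1.0]] [0.3  0.24 0.94] 0.5623537943226686
angx 59.62859032493435 u,w 82.6 0.3
```

View pics/s8.png

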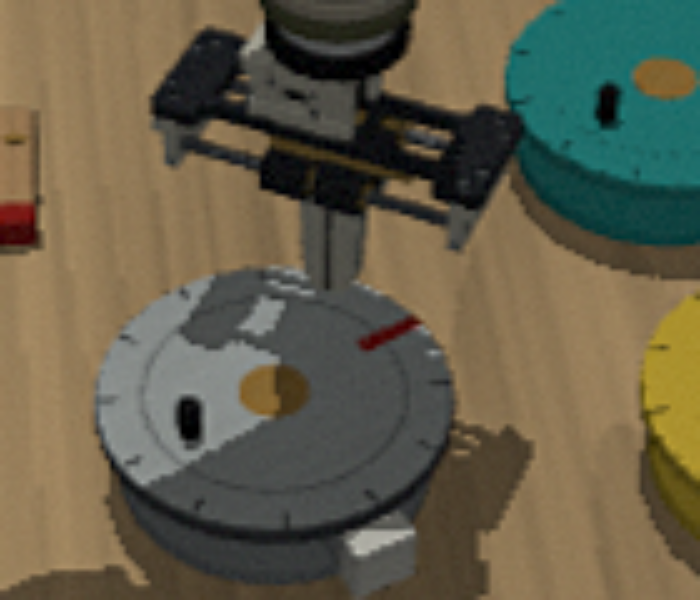

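Emit:
servo_tool:
  motion: "0 0 0 0 0 0.22 0;0 0 0 0 0 0 0;0 0 0 0 0 0 0;0 0 0 0 0 0 0;0 0 0 0 0 0 0;0 0 0 0 0 0 0;0 0 0 0 0 0 0;0 0 0 0 0 0 0;0 0 0 0 0 0 0;0 0 0 0 0 0 0"

```text
time_s: 12.33
tcp_pos: [543.6, 170.0, 47.3]
orientation: [0.0, 0.867, 0.498, 0.0]
ft_force: [0.7, -0.9, 0.2]
gripper_width: 0.4
```

```bash
python3 ang.py 3; python3 t.py
```

```text
(12.333, np.float64(-2.264), 30, 79.5)
(12.383, np.float64(-2.129), 28, 79.9)
(12.433, np.float64(-2.009), 31, 79.6)
[543.6 170.   47.3] [-0.2 -0.4  0.6]
12.4833 [543.6 170.   47.3] [-0.63  0.66  0.33  2.09 -0.47  0.46 -0.46] [[0.505, 0.863, 0.0], [0.863, -0.505, -0.0], [0.0, 0.0, -1.0]] [-0.25 -0.37  0.56] 0.8314323124088319
angx 59.67287405791217 u,w 82.8 -0.2
```

Emit:
servo_tool:
  motion: "0 0 0 0 0 0 0;0 0 0 0 0 0 0;0 0 0 0 0 0 0;0 0 0 0 0 0 0;0 0 0 0 0 0 0;0 0 0 0 0 0 0;0 0 0 0 0 0 0;0 0 0 0 0 0 0;0 0 0 0 0 0 0;0 0 0 0 0 0 0"

```text
time_s: 13.32
tcp_pos: [543.6, 170.0, 47.3]
orientation: [0.0, 0.867, 0.498, -0.0]
ft_force: [0.5, -0.8, 0.3]
gripper_width: 0.4
```

```bash
python3 ang.py 3; python3 t.py
```

```text
(13.317, np.float64(0.263), 36, 76.9)
(13.367, np.float64(0.385), 39, 79.2)
(13.417, np.float64(0.514), 35, 78.5)
[543.6 170.   47.3] [-0.2  0.3  0.5]
13.4667 [543.6 170.   47.3] [-0.63  0.66  0.33  2.09 -0.47  0.46 -0.46] [[0.505, 0.863, 0.0], [0.863, -0.505, -0.0], [0.0, 0.0, -1.0]] [-0.25  0.29  0.48] 0.20343680697498784
angx 59.67567996192354 u,w 82.8 -0.2
```

Emit:
servo_tool:
  motion: "0 0 0 0 0 0 0;0 0 0 0 0 0 0;0 0 0 0 0 0 0;0 0 0 0 0 0 0;0 0 0 0 0 0 0;0 0 0 0 0 0 0;0 0 0 0 0 0 0;0 0 0 0 0 0 0;0 0 0 0 0 0 0;0 0 0 0 0 0 0"

```text
time_s: 14.3
tcp_pos: [543.6, 170.0, 47.3]
orientation: [0.0, 0.867, 0.498, 0.0]
ft_force: [-0.0, -0.4, -0.6]
gripper_width: 0.2
```

```bash
python3 ang.py 3; python3 t.py
```

```text
(14.3, np.float64(2.545), 29, 83.0)
(14.35, np.float64(2.646), 27, 81.3)
(14.4, np.float64(2.762), 24, 80.9)
[543.6 170.   47.3] [-0.2  0.4 -0.2]
14.45 [543.6 170.   47.3] [-0.63  0.66  0.33  2.09 -0.47  0.46 -0.46] [[0.505, 0.863, 0.0], [0.863, -0.505, -0.0], [0.0, 0.0, -1.0]] [-0.18  0.44 -0.24] 0.4065593089420602
angx 59.670635629012075 u,w 82.7 -0.2
```

Emit:
servo_tool:
  motion: "0 0 0 0 0 0.09 0;0 0 0 0 0 0 0;0 0 0 0 0 0 0;0 0 0 0 0 0 0;0 0 0 0 0 0 0;0 0 0 0 0 0 0;0 0 0 0 0 0 0;0 0 0 0 0 0 0;0 0 0 0 0 0 0;0 0 0 0 0 0 0"

```text
time_s: 15.28
tcp_pos: [543.6, 170.0, 45.1]
orientation: [0.0, 0.867, 0.498, 0.0]
ft_force: [0.6, 0.0, 0.6]
gripper_width: 0.7
```

```bash
python3 ang.py 3
```

```text
(15.283, np.float64(-1.652), 35, 79.2)
(15.333, np.float64(-1.55), 33, 79.4)
(15.383, np.float64(-1.445), 36, 77.6)
[543.6 170.   45. ] [ 0.   0.  -0.2]
```

Emit:
servo_tool:
  motion: "0 0 0 0 0 0 0;0 0 0 0 0 0 0;0 0 0 0 0 0 0;0 0 0 0 0 0 0;0 0 0 0 0 0 0;0 0 0 0 0 0 0;0 0 0 0 0 0 0;0 0 0 0 0 0 0;0 0 0 0 0 0 0;0 0 0 0 0 0 0"

```text
time_s: 16.27
tcp_pos: [543.6, 170.0, 45.0]
orientation: [0.0, 0.867, 0.498, -0.0]
ft_force: [-0.3, -0.4, 0.4]
gripper_width: 0.8
```

```bash
python3 ang.py 3
```

```text
(16.267, np.float64(0.348), 38, 78.5)
(16.317, np.float64(0.444), 36, 78.7)
(16.367, np.float64(0.543), 37, 78.1)
[543.6 170.   45. ] [-0.1 -0.2 -0.7]
```

Emit:
servo_tool:
  motion: "0 0 0 0 0 0 0;0 0 0 0 0 0 0;0 0 0 0 0 0 0;0 0 0 0 0 0 0;0 0 0 0 0 0 0;0 0 0 0 0 0 0;0 0 0 0 0 0 0;0 0 0 0 0 0 0;0 0 0 0 0 0 0;0 0 0 0 0 0 0"

```text
time_s: 17.25
tcp_pos: [543.6, 170.0, 45.0]
orientation: [0.0, 0.867, 0.498, -0.0]
ft_force: [-0.6, 0.3, -0.8]
gripper_width: 0.4
```

```bash
python3 ang.py 3
```

```text
(17.25, np.float64(2.12), 21, 78.0)
(17.3, np.float64(2.221), 13, 69.9)
(17.35, np.float64(2.298), 13, 69.8)
[543.6 170.   45. ] [-0.7  0.3 -0.1]
```

```bash
cat > data.txt <<'E'
11.4 1.543 0
12.383 -2.129 1
13.367 .385 1
14.35 2.646 1
15.333 -1.55 2
16.317 .444 2
17.275 2.15 2
E
cat > fit.py <<'E'
import numpy as np
from scipy.optimize import least_squares
D=np.loadtxt('data.txt');t=D[:,0];th=D[:,1]+2*np.pi*D[:,2]
t0=11.4
def mod(p,t):
    a,v,b,c=p;x=t-t0;return a+(v+c/b)/b*(1-np.exp(-b*x))-c/b*x
r=least_squares(lambda p:np.r_[mod(p,t)-th,(p[2]-.05)/.5],[1.54,2.7,.05,.08],bounds=([-9,0,.002,0],[9,9,1,1]))
p=r.x;print(p,(mod(p,t)-th).round(3))
T=np.arange(t0,60,.005);q=mod(p,T);v=np.gradient(q,T);k=np.argmax(v<=0) or len(T)-1
print('stop',T[k],q[k]/(2*np.pi))
for n in range(2,6):
    i=np.argmax(q>=2*np.pi*n)
    if i: print(n,T[i].round(3),v[i].round(3))
E
python3 fit.py
```

```text
[1.53137904 2.79666966 0.04847302 0.07002967] [-0.012  0.029 -0.021 -0.001  0.021 -0.027  0.011]
stop 33.62000000000347 4.317550213666285
2 16.1 1.933
3 19.94 1.359
4 26.505 0.595
```

Emit:
servo_tool:
  motion: "0 0 0 0 0 0 0;0 0 0 0 0 0 0;0 0 0 0 0 0 0;0 0 0 0 0 0 0;0 0 0 0 0 0 0;0 0 0 0 0 0 0;0 0 0 0 0 0 0;0 0 0 0 0 0 0;0 0 0 0 0 0 0;0 0 0 0 0 0 0"

```text
time_s: 18.23
tcp_pos: [543.6, 170.0, 45.0]
orientation: [0.0, 0.867, 0.498, 0.0]
ft_force: [0.3, -0.4, 0.0]
gripper_width: 0.9
```

```bash
python3 ang.py 3
```

```text
(18.233, np.float64(-2.565), 32, 81.3)
(18.283, np.float64(-2.485), 30, 80.3)
(18.333, np.float64(-2.408), 31, 80.1)
[543.6 170.   45. ] [-0.8  0.5  0.5]
```

Emit:
servo_tool:
  motion: "0 0 0 0 0 0 0;0 0 0 0 0 0 0;0 0 0 0 0 0 0;0 0 0 0 0 0 0;0 0 0 0 0 0 0"

```text
time_s: 18.8
tcp_pos: [543.6, 170.0, 45.0]
orientation: [0.0, 0.867, 0.498, 0.0]
ft_force: [-0.3, -0.2, 1.1]
gripper_width: 0.6
```

```bash
python3 ang.py 3 pics/s9.png
```

```text
(18.8, np.float64(-1.694), 32, 78.7)
(18.85, np.float64(-1.619), 36, 79.3)
(18.9, np.float64(-1.541), 35, 77.5)
[543.6 170.1  45. ] [-0.1 -0.3 -0.1]
```

```bash
cat >> data.txt <<'E'
18.283 -2.486 3
18.85 -1.618 3
E
python3 fit.py
```

```text
[1.52531908 2.80588692 0.04427952 0.08397462] [-0.018  0.03  -0.015  0.006  0.024 -0.032 -0.008  0.008  0.006]
stop 31.91000000000321 4.138151394633377
2 16.105 1.922
3 20.005 1.316
4 27.51 0.408
```

Emit:
servo_tool:
  motion: "0 0 0 0 0 0 0;0 0 0 0 0 0 0;0 0 0 0 0 0 0;0 0 0 0 0 0 0;0 0 0 0 0 0 0;0 0 0 0 0 0 0;0 0 0 0 0 0 0"

```text
time_s: 19.53
tcp_pos: [543.7, 170.0, 45.0]
orientation: [0.0, 0.867, 0.498, 0.0]
ft_force: [0.5, -0.4, 0.1]
gripper_width: 0.6
```

```bash
python3 ang.py 2 pics/s10.png; python3 -c "
from plant import state;print(state()['time_s'])"
```

```text
(19.533, np.float64(-0.609), 37, 76.6)
(19.583, np.float64(-0.547), 36, 77.1)
[543.6 170.   45. ] [ 0.4 -0.8 -0.5]
19.6333
```

View pics/s10.png

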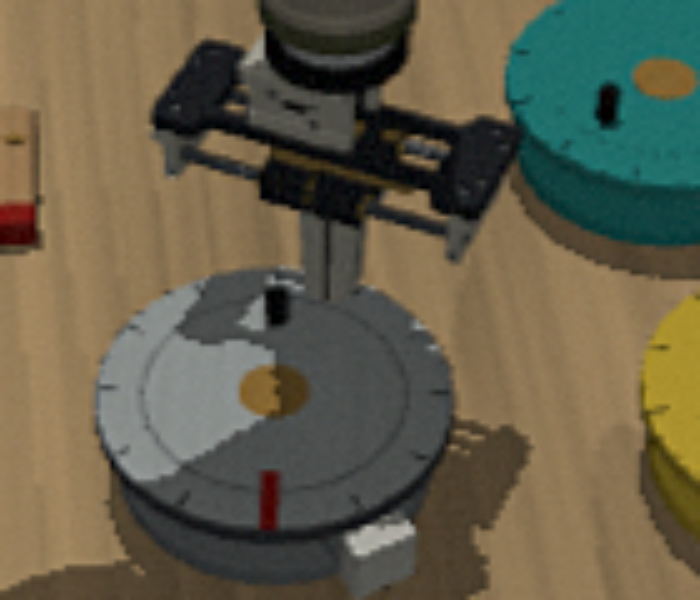

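Emit:
servo_tool:
  motion: "0 0 0 0 0 0 0;0 0 0 0 0 0 0;0 0 0 0 0 0 0;0 0 0 0 0 0.13 0;0 0 0 0 0 0 0;0 0 0 0 0 0 0;0 0 0 0 0 0 0;0 0 0 0 0 0 0;0 0 0 0 0 0 0"

```text
time_s: 20.38
tcp_pos: [544.5, 169.8, 42.7]
orientation: [0.0, 0.868, 0.497, 0.001]
ft_force: [-1.4, -1.3, 12.6]
gripper_width: 0.4
```

```bash
python3 ang.py 3 pics/s11.png; python3 t.py
```

```text
(20.383, np.float64(-0.034), 40, 77.6)
(20.433, np.float64(-0.036), 39, 77.7)
(20.483, np.float64(-0.034), 38, 78.2)
[544.5 169.8  42.7] [-1.4 -2.2 13.1]
20.5333 [544.5 169.8  42.7] [-0.62  0.67  0.33  2.1  -0.47  0.45 -0.46] [[0.505, 0.863, 0.002], [0.863, -0.505, 0.001], [0.001, 0.001, -1.0]] [-1.4  -2.21 13.05] 0.17419848825015213
angx 59.63676749600854 u,w 83.0 0.7
```

View pics/s11.png

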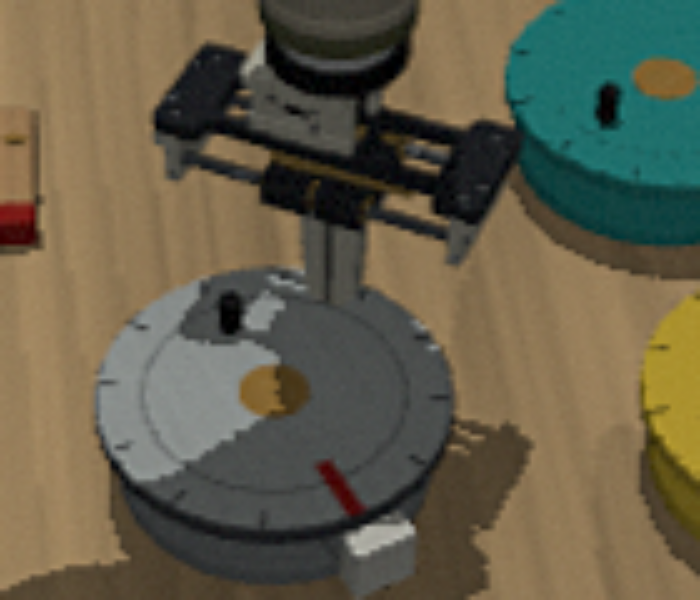

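Emit:
servo_tool:
  motion: "0 0 0 0 0 -0.3 0;0 0 0 0 0 -0.8 0;0 0 0 0 0 -1 0;0 0 0 0 0 -1 0;0 0 0 0 0 -0.5 0;0 0 0 0 0 0 0;0 0 0 0 0 0 0;0 0 0 0 0 0 0"

```text
time_s: 21.2
tcp_pos: [543.0, 170.1, 131.1]
orientation: [-0.0, 0.867, 0.498, -0.0]
ft_force: [-0.8, 0.2, 0.8]
gripper_width: 0.3
```

```bash
python3 ang.py 3 pics/s12.png; python3 t.py; python3 - <<'E'
from h import *
s=snapshot('top');cv2.imwrite('pics/top12.png',s['frame'])
for l,z in [('disc_top',60),('mark',60),('index',59)]:
    print(l,[ray_plane(s,r['centre'],z)[:2].round(1).tolist() for r in pinpoint(s,l)])
E
```

```text
(21.2, np.float64(-0.003), 39, 77.5)
(21.25, np.float64(-0.002), 38, 77.7)
(21.3, np.float64(-0.003), 39, 77.7)
[543.  169.8 130.7] [-0.3  0.4  0.3]
21.35 [543.  169.8 130.7] [-0.71  0.54  0.45  2.04 -0.38  0.64 -0.53] [[0.505, 0.863, -0.002], [0.863, -0.505, -0.001], [-0.001, -0.001, -1.0]] [-0.28  0.39  0.32] 0.7758202312441994
angx 59.67111592435994 u,w 82.3 -0.6
disc_top [[776.5, 331.8], [800.1, 58.9], [212.9, -358.1], [499.4, 103.1]]
mark [[849.0, 398.2], [761.5, -22.7], [541.0, 9.4], [66.5, -350.2], [510.6, -325.6]]
index [[557.7, -7.9], [862.6, 403.3], [753.8, -37.1], [41.8, -345.6], [513.8, -329.0]]
```

View pics/s12.png

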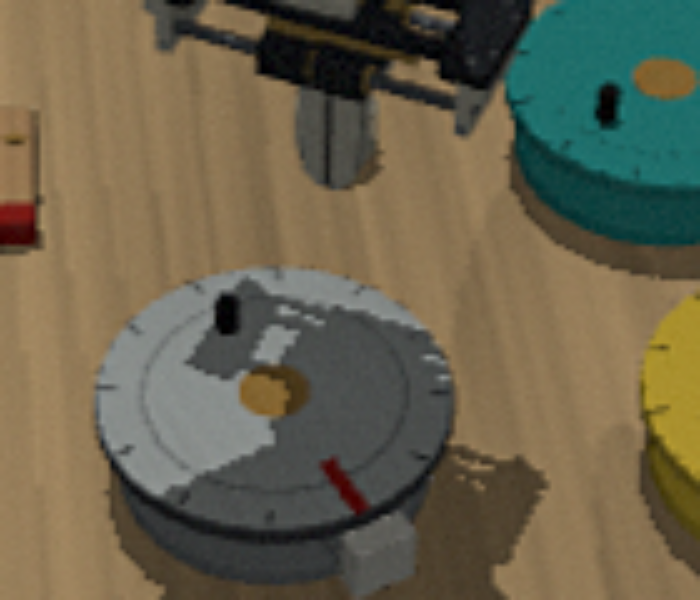

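The picture shows the disc at rest, with the mark at about (345,487) in the crop pointing at the index block at about (378,540). The hand is well clear, so I am handing in.

```bash
python3 -c "
from plant import close_job;print(close_job())"
```

```text
the job is handed in; nothing more can be done
None
```

The bearing test is done and handed in at about 21.4 s. The disc stands still with the red mark about at the middle of the index block. No verdict was reported.

- **Flick:** I pushed the peg of the smaller grey turntable with the closed fingertips and lifted off. It spun at about 3 rad/s counter-clockwise.
- **Coasting:** The mark ran freely past the block at 0, 2π and 4π, slowing to about 1.3 rad/s.
- **Braking:** I pressed the outer zone of the disc with about 12 N at the next pass, 6π. The mark stopped at about −0.034 rad (about 3 mm off the middle).
- **After lifting:** Taking the finger off turned the disc forward about 0.03 rad, and it then stood still at −0.003 rad in three frames. The foot and disc look unmoved in the side view, and the fingertips are about 90 mm above the disc.

**Checks that disagreed:**
- **Fingertip height:** With the gripper shut, the fingertips stood about 17 mm behind the TCP, not 11 mm ahead as stated. I found this by lowering the fingers onto the still disc before the flick, which pressed it with up to about 28 N. All later heights used the measured value.
- **Last top-camera check:** It placed the index block about 11 mm from where it was measured at the start. The hand partly covered that view, so I relied on the side camera.
- **Bystanders:** I did not measure the hammer, jar and clamp again at the end. The closed hand never came near them.

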